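Spin the hand wheel, ride along with its peg, and catch it

TASK

Give the potter's hand wheel a spin by its upright wooden peg, to about one turn in six seconds (either way round), then let go and ride along with the peg as the wheel runs free: keep the open fingers either side of the peg at its gripping height, centred on it as well as you can (never more than 2 cm off) and not touching the wheel or peg, for seven seconds without a break. Then close the gripper on the peg, bring the wheel gently to a stop and finish while still holding the peg with the wheel at rest. Do not touch the terracotta dish standing in the middle of the wheel, which must stay upright in its place, never spin faster than one turn in two seconds, and leave the two jars and the bowl beside the wheel where they are.

Things in the scene. Friction and masses are not known exactly. Their poses are not given: they have to be found in the camera images.
- wheel: Turning metal disc of the hand wheel, 250 mm across, 20 mm thick, on a fixed stand. Origin on the vertical turning axis at the disc's underside, 70 mm above the table (disc top at 90 mm). z up; x points to the peg and turns along. No stops. Mass 6 kg, inertia 0.047 kg m2, drag 0.0035 N m s/rad + 0.0004 N m: let go, it runs down with a time constant of about 13 s (mass varies by 30%).
- peg_grip (a point): Point to grip on the spinning peg: on its centre line, 158 mm above the table. The peg is a round upright wooden dowel, 22 mm in diameter and 90 mm high, fixed on the disc 100 mm from the turning axis; its top is 22 mm above this point. Axes as wheel.
- dish: Shallow round terracotta dish, loose, 116 mm across the rim and 30 mm high, about 0.18 kg, standing on the middle of the disc. Origin at the centre of its underside, 90 mm above the table; z up.
- jar: Bystander: closed glass jar, 60 mm across, 85 mm high, standing on the table beside the wheel. Origin at the centre of its underside.
- bowl: Bystander: white ceramic bowl, 100 mm across, 50 mm high, on the table beside the wheel. Origin at the centre of its underside.
- can: Bystander: white plastic jar with a paper label, 54 mm across, 80 mm high, on the table behind the wheel. Origin at the centre of its underside.
Things that resemble listed ones, but are neither listed nor needed, are in the scene too. Of the things shaped like the dish, the terracotta one is meant.

How it is judged:
On the way, in this order (a step that is already met when the one before it is completed fails the run):
1. for 6 s without a break the wheel turns freely (faster than 0.25 rad/s, untouched by the robot) while the TCP stays within 25 mm of the peg's grip point sideways and 20 mm in height (angular speed of wheel above 0.25 rad/s and horizontal distance between the grasp point and peg_grip below 0.025 m and z of the grasp point in the frame of peg_grip between -0.02 and 0.02 m and contact force between each of the arm, the fingers and wheel below 0.01 N), for 6 s.
2. the fingers grip the peg and the wheel is at rest (contact force between the fingers and wheel above 2 N and angular speed of wheel below 0.06 rad/s and horizontal distance between the grasp point and peg_grip below 0.02 m), for 0.3 s.
At the end, for the whole second after the job is handed in: the fingers hold the peg with more than 2 N, TCP within 30 mm of its grip point, the wheel at rest (under 0.06 rad/s), the dish upright (within 0.12 rad) on the disc within 20 mm of the axis (contact force between the fingers and wheel above 2 N and angular speed of wheel below 0.06 rad/s and distance between the grasp point and peg_grip below 0.03 m and horizontal distance between dish and wheel below 0.02 m and angle between dish's own z axis and vertical below 0.12 rad and contact force between dish and wheel above 0.3 N); the arm keeps its last pose, push and grip.
It fails at once if the wheel is spun faster than 3.1 rad/s (a turn in 2 s) (angular speed of wheel above 3.1 rad/s).
It fails at once if the robot touches the dish (contact force between the arm and dish above 0.3 N).
It fails at once if the fingers touch the dish (contact force between the fingers and dish above 0.3 N).
It fails at once if the dish slides more than 20 mm from the middle of the wheel or tips (horizontal distance between dish and wheel above 0.02 m or angle between dish's own z axis and vertical above 0.15 rad).
It fails at once if a jar or the bowl beside the wheel is moved more than 20 mm (distance of any of jar, bowl, can from where it was at the start of the episode above 0.02 m).
It also fails if it takes over 53 s, if anything falls off the work surface, if the arm or the gripper's body presses on something with over 40 N, if the wrist force passes 120 N, or if a joint passes its speed limit or range.

ROBOT

A 7-joint arm with a two-finger parallel gripper is mounted at the origin on the work surface. World frame = base frame: x ahead of the robot, y to its left, z up, the work surface at z = 0. Lengths are in m, angles in rad, forces in N, time in s.
With the tool pointing down it reaches from about 0.425 to 0.875 m from the base axis. Payload 4.7 kg.
Tool frame: the origin (TCP) lies between the finger pads, 19 mm behind the fingertips; this is the grasp point; z points along the fingers, y is the line along which they close (so a half turn about z gives the same grasp; the last joint's range is limited). The gripper opens to 87 mm and grips with 3 to 60 N. Pads are 19 mm wide; open, the fingers measure 117 mm over their backs; the gripper's body (75 mm by 190 mm) begins 51 mm behind the grasp point.
Start: joints at [1.339, 0.321, -0.07, 1.45, 0.023, 1.371, -0.057], TCP at [0.158, -0.63, 0.241] pointing down, gripper open.
Joint ranges: [-2.86, 2.86], [-0.3, 2.09], [-1.38, 1.24], [0.06, 2.45], [-1.56, 4.7], [0.09, 2.05], [-2.69, 2.69]. Speed limits (rad/s): [2.57, 2.57, 3.14, 3.14, 3.14, 3.14, 3.14].

INTERFACE

Orientations are given as a rotation vector (axis times angle).
In Python, from bench import ctrl gives the robot as it stands. The module is installed in compiled form; this text tells all that it offers.
- The arm moves only by the tool carry_out, never from a script. Its argument "steps" is a list of rows, each a list of 7 numbers: the turn, a rotation vector about the world's x, y, z in degrees, then the shift along the world's x, y, z in cm, then the opening, from 0 (shut) to 1 (fully open). A call has 1 to 12 rows; each row is the pose to reach, as a shift and turn from the pose commanded when the call began; what a row does not reach only later rows make up. A row lasts 1/10 s, in which the tool goes at most 50 mm and 8.59 degrees, less where a joint would pass 70% of its speed; a pose out of reach is approached as far as the arm can. A call with a gripper value outside its range is refused whole. The fingers move at their own pace and stop on an object; "squeeze" is the grip in N (left out, the last holds). Time passes only in rows, so rows that repeat a pose let the fingers close. It gives the time, the measured TCP pose, the force, the opening and the grip force at its end, in the units of the state.
- ctrl.get_state(): the state, without advancing time (a new reading comes with each control period).
- ctrl.get_image(name): name is "side" or "top"; returns a dict with "pixels" (480x640x3 uint8, red, green, blue), "camera_matrix" (3x3 intrinsics, pixels), "cam_to_world" (4x4, takes a point from camera to world coordinates). Camera axes: x right, y down, z forward; pixel columns grow to the right and rows downward; lengths in m; the calibration is good to about 2 mm. A picture is of the moment at which its call begins. There is no depth.
- ctrl.close_job(): hands the job in; it is judged then, once.
The state is a dict: "time": time; "joint_positions": joint angles; "qd": joint speeds; "joint_torque": joint torques, N m; "position": TCP position; "tool_rot": TCP orientation; "ft_force": force on the tool from outside, world axes, zero at the start; "torque": the same for the moment, N m; "grip_width": opening from 0.0 (shut) to 1.0 (fully open); "grip_force": force on a finger pad.
Only numpy, scipy, OpenCV 4.12 (cv2) and the standard library are available. Lean on these libraries where they do the work, as an engineer would, in place of code of your own. Each camera call takes 0.05 s, during which the arm holds its last target. There are 200 camera calls.

## Working session

There is one attempt and no reset: what is moved stays moved. The work goes in short steps, Python scripts to look and compute and a tool call to move; the robot and the scene stay as the last step left them, time stands still between calls to the robot, and variables do not carry over. Pictures are saved under pics/ and viewed, at most 10 in all, crops included, and the job is handed in when it is done.

Besides the shell and the picture viewer there is one more tool, called after "Call:" as name([rows], argument=value, ...), one row to a line, values as JSON. carry_out: Moves the arm, as the interface text tells. Its arguments: {"type":"object","properties":{"steps":{"type":"array","items":{"type":"array","items":{"type":"number"}}},"squeeze":{"type":"number"}},"required":["steps"]}

```bash
mkdir -p pics; ls; python3 - <<'E'
from bench import ctrl
import cv2,numpy as np,pickle
for n in("side","top"):
    d=ctrl.get_image(n); pickle.dump(d,open(n+'0.pkl','wb'))
    cv2.imwrite(f'pics/{n}0.png',cv2.cvtColor(d['pixels'],cv2.COLOR_RGB2BGR))
    print(n,np.round(d['camera_matrix'],1).tolist(),np.round(d['cam_to_world'],3).tolist())
s=ctrl.get_state();print({k:np.round(v,3).tolist() for k,v in s.items()})
E
```

```text
pics
side [[523.2, 0.0, 322.7], [0.0, 523.2, 232.9], [0.0, 0.0, 1.0]] [[0.954, -0.183, 0.236, 0.306], [-0.298, -0.622, 0.724, -0.731], [0.014, -0.762, -0.648, 0.847], [0.0, 0.0, 0.0, 1.0]]
top [[553.3, 0.0, 319.5], [0.0, 553.3, 242.6], [0.0, 0.0, 1.0]] [[0.006, -0.996, 0.093, 0.451], [-1.0, -0.004, 0.026, 0.055], [-0.025, -0.093, -0.995, 1.365], [0.0, 0.0, 0.0, 1.0]]
{'time': 0.1, 'joint_positions': [1.339, 0.322, -0.07, 1.452, 0.023, 1.371, -0.057], 'qd': [0.0, -0.002, 0.0, -0.003, -0.0, 0.0, 0.001], 'joint_torque': [-0.0, -49.257, -0.406, -31.34, -0.064, 0.039, 0.0], 'position': [0.158, -0.63, 0.24], 'tool_rot': [-3.116, -0.385, 0.0], 'ft_force': [0.453, 0.012, -0.283], 'torque': [0.016, 0.001, -0.003], 'grip_force': 0.0, 'grip_width': 1.004}
```

View pics/top0.png

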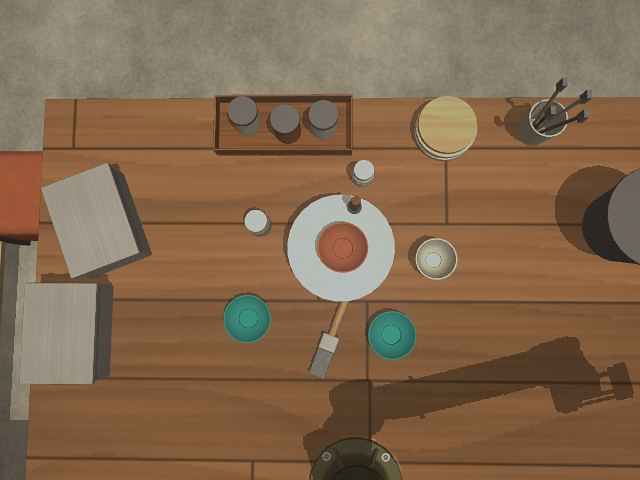

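View pics/side0.png

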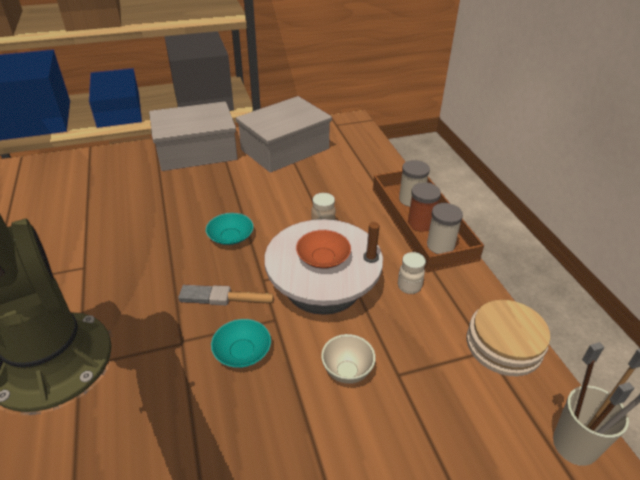

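The top view shows the wheel disc centred near (341,247), the terracotta dish on it at (343,247) and the peg top near (355,200). The jars are at (257,222) and (363,172) and the bowl at (436,259). In the side view the peg runs from (373,226) down to (371,258), dark against the disc.

```bash
cat > h.py <<'E'
import cv2,numpy as np
def ray(d,uv,z):
    K,T=np.array(d['camera_matrix']),np.array(d['cam_to_world'])
    uv=np.atleast_2d(uv).astype(float)
    r=(T[:3,:3]@np.linalg.solve(K,np.c_[uv,np.ones(len(uv))].T)).T
    return T[:3,3]+r*((z-T[2,3])/r[:,2])[:,None]
def proj(d,P):
    K,T=np.array(d['camera_matrix']),np.array(d['cam_to_world'])
    p=(np.atleast_2d(P)-T[:3,3])@T[:3,:3]@K.T
    return p[:,:2]/p[:,2:]
def hsv(d): return cv2.cvtColor(d['pixels'],cv2.COLOR_RGB2HSV)
def near(d,uv):
    h=hsv(d);u,v=map(int,uv);return h[v,u].tolist()
E
python3 - <<'E'
import pickle;from h import *
for n in('top','side'):
    d=pickle.load(open(n+'0.pkl','rb'));h=hsv(d)
    c0=(341,247) if n=='top' else (324,262)
    m=((h[...,1]<45)&(h[...,2]>130)).astype(np.uint8)
    nl,lab,st,ce=cv2.connectedComponentsWithStats(m)
    k=min((i for i in range(1,nl) if st[i,4]>2000),key=lambda i:np.hypot(*(ce[i]-c0)))
    hull=cv2.convexHull(np.argwhere(lab==k)[:,::-1].astype(np.int32)).reshape(-1,2)
    P=ray(d,hull,0.09); (cx,cy),r=cv2.minEnclosingCircle(P[:,:2].astype(np.float32))
    A=np.c_[P[:,:2],np.ones(len(P))];s=np.linalg.lstsq(A,(P[:,:2]**2).sum(1),rcond=None)[0]
    print(n,st[k],'minenc',cx,cy,r,'lsq',s[0]/2,s[1]/2,np.sqrt(s[2]+(s[0]**2+s[1]**2)/4))
    # dish
    m=(((h[...,0]<12))&(h[...,1]>140)&(h[...,2]>120)).astype(np.uint8)
    nl,lab,st,ce=cv2.connectedComponentsWithStats(m)
    k=min((i for i in range(1,nl) if st[i,4]>200),key=lambda i:np.hypot(*(ce[i]-c0)))
    hu=cv2.convexHull(np.argwhere(lab==k)[:,::-1].astype(np.int32)).reshape(-1,2)
    print('dish',st[k],cv2.minEnclosingCircle(ray(d,hu,0.12)[:,:2].astype(np.float32)))
d=pickle.load(open('top0.pkl','rb'));print('pegpix',[near(d,p) for p in((355,201),(355,207),(357,199),(340,220),(320,250))])
d2=pickle.load(open('side0.pkl','rb'));print([near(d2,p) for p in((373,230),(373,240),(371,255),(350,280),(300,270),(371,262))])
print('jars',[ray(d,p,.085)[0,:2].round(3).tolist() for p in((256,219),(363,168))],ray(d,(436,259),.05)[0])
print('pegtop',ray(d,(355,200),.18),'sidetop',ray(d2,(374,225),.18))
big=cv2.resize(d['pixels'][170:230,320:400],None,fx=5,fy=5,interpolation=0)
b2=cv2.resize(d2['pixels'][210:285,330:410],None,fx=4,fy=4,interpolation=0)
cv2.imwrite('pics/crop.png',cv2.cvtColor(np.hstack([big,b2]),cv2.COLOR_RGB2BGR))
E
```

```text
top [ 287  195  108  107 6734] minenc 0.5594314932823181 0.0399400070309639 0.12437314540147781 lsq 0.5595538743331306 0.0397818381757962 0.12377224087883408
dish [ 318  223   50   49 1375] ((0.5575729608535767, 0.03591553494334221), 0.0565655380487442)
side [ 265  219  117   84 5404] minenc 0.5552961826324463 0.040362194180488586 0.12908849120140076 lsq 0.5593240529334168 0.03807049841446136 0.1252708377157324
dish [ 297  231   53   36 1515] ((0.5580916404724121, 0.03488636016845703), 0.05627583712339401)
pegpix [[12, 139, 130], [13, 101, 73], [12, 139, 128], [67, 12, 193], [9, 142, 138]]
[[12, 164, 87], [11, 158, 84], [13, 172, 83], [11, 33, 207], [16, 29, 205], [14, 31, 107]]
jars [[0.625, 0.237], [0.747, -0.013]] [ 0.53556604 -0.18708778  0.05      ]
pegtop [[0.65429011 0.00956165 0.18      ]] sidetop [[0.65538338 0.0081072  0.18      ]]
```

View pics/crop.png

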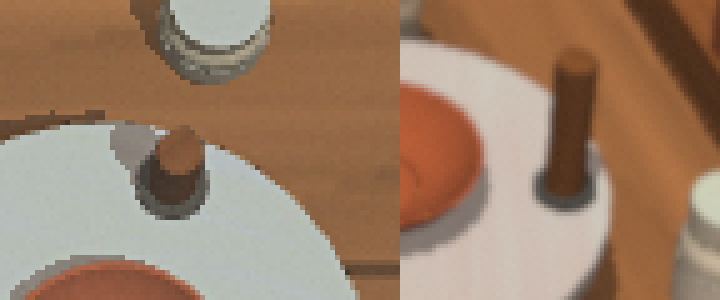

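Wheel axis is at (0.5595, 0.0395) and the peg at (0.6545, 0.0085), so r = 0.100 m as specified and the peg angle is about -18°. Next I move above the peg, turning the fingers so the side camera can see between them.

Call:
carry_out([
  [0,0,4,1.5,2,0,1],
  [0,0,9,3.5,4.5,0,1],
  [0,0,14,5.5,7,0,1],
  [0,0,19,7.7,10,0,1],
  [0,0,24,10,13,0,1],
  [0,0,29,12.5,16,0,1],
  [0,0,34,15,19,0,1],
  [0,0,39,17,22,0,1],
  [0,0,44,19.5,25,0,1],
  [0,0,49,21.5,28,0,1],
  [0,0,54,23.5,30.5,0,1],
  [0,0,58,25.5,33,0,1],
])

```text
time: 1.3
position: [0.4136, -0.299, 0.241]
tool_rot: [-2.537, -1.853, 0.001]
ft_force: [0.1, -0.4, -0.9]
grip_width: 1.004
grip_force: 0.0
```

Call:
carry_out([
  [0,0,0,2.5,3,0,1],
  [0,0,0,5,6,0,1],
  [0,0,0,7.5,9.2,0,1],
  [0,0,0,10,12.4,0,1],
  [0,0,0,12.5,15.6,0,1],
  [0,0,0,15,18.8,0,1],
  [0,0,0,17.5,22,0,1],
  [0,0,0,19.5,25,0,1],
  [0,0,0,21.5,27.5,0,1],
  [0,0,0,23,29.5,0,1],
  [0,0,0,23.8,30.6,0,1],
  [0,0,0,24.15,30.85,0,1],
])

```text
time: 2.5
position: [0.6547, 0.0098, 0.2407]
tool_rot: [-2.537, -1.851, 0.001]
ft_force: [-0.7, -1.1, 0.4]
grip_width: 1.001
grip_force: 0.0
```

```bash
python3 - <<'E'
from bench import ctrl
from h import *
d=ctrl.get_image('side');s=ctrl.get_state()
print({k:np.round(s[k],4).tolist() for k in('time','joint_positions','position','tool_rot','ft_force','grip_width')})
cv2.imwrite('pics/s1.png',cv2.cvtColor(d['pixels'],cv2.COLOR_RGB2BGR))
E
```

```text
{'time': 2.55, 'joint_positions': [0.4507, 0.4078, -0.6757, 1.4186, 0.2539, 1.4038, -0.5384], 'position': [0.6549, 0.0087, 0.2408], 'tool_rot': [-2.5387, -1.8497, 0.0005], 'ft_force': [0.582, 0.8844, -0.5131], 'grip_width': 1.0015}
```

View pics/s1.png

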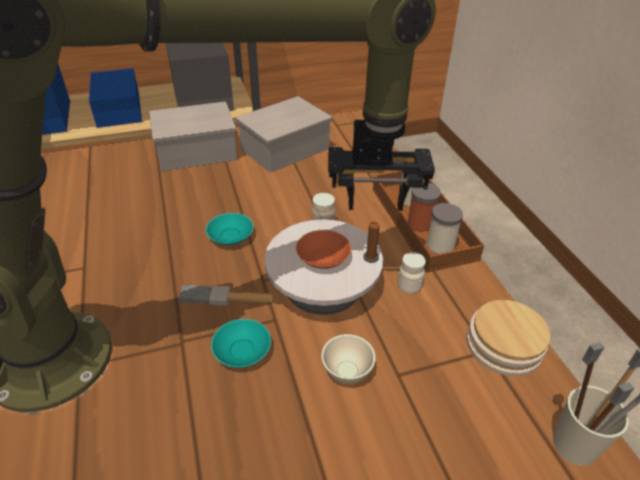

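The side view shows the open fingertips at (350,200) and (407,205), centred above the peg top at (373,226). Next I descend and close lightly.

Call:
carry_out([
  [0,0,0,0,0,-1,1],
  [0,0,0,0,0,-2.5,1],
  [0,0,0,0,0,-4,1],
  [0,0,0,0,0,-5.5,1],
  [0,0,0,0,0,-7,1],
  [0,0,0,0,0,-8,1],
  [0,0,0,0,0,-8.1,1],
  [0,0,0,0,0,-8.1,0.6],
  [0,0,0,0,0,-8.1,0.4],
  [0,0,0,0,0,-8.1,0.3],
  [0,0,0,0,0,-8.1,0.2],
  [0,0,0,0,0,-8.1,0.1],
], squeeze=8)

```text
time: 3.75
position: [0.6548, 0.008, 0.1607]
tool_rot: [2.54, 1.848, 0.001]
ft_force: [0.3, 1.1, 0.8]
grip_width: 0.629
grip_force: 0.0
```

Call:
carry_out([
  [0,0,0,0,0,0,0],
  [0,0,0,0,0,0,0],
  [0,0,0,0,0,0,0],
  [0,0,0,0,0,0,0],
])

```text
time: 4.15
position: [0.6547, 0.008, 0.1602]
tool_rot: [2.54, 1.848, 0.0]
ft_force: [3.4, -1.8, -0.0]
grip_width: 0.261
grip_force: 4.3
```

```bash
python3 - <<'E'
from bench import ctrl
from h import *
d=ctrl.get_image('side');s=ctrl.get_state()
print({k:np.round(s[k],4).tolist() for k in('time','position','ft_force','torque','grip_width','grip_force')})
b=cv2.resize(d['pixels'][130:320,240:440],None,fx=3,fy=3)
cv2.imwrite('pics/s2.png',cv2.cvtColor(b,cv2.COLOR_RGB2BGR))
E
```

```text
{'time': 4.2, 'position': [0.6553, 0.0077, 0.1603], 'ft_force': [2.7049, -0.4645, 0.0031], 'torque': [-0.1822, -0.6287, 0.0241], 'grip_width': 0.245, 'grip_force': 8.0016}
```

View pics/s2.png

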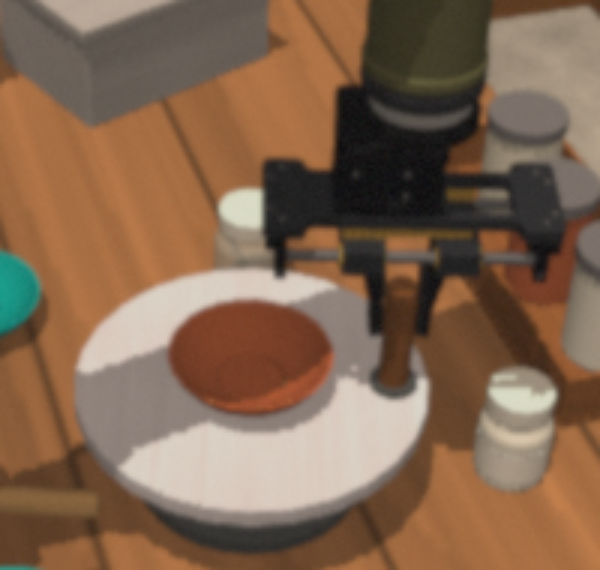

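The side crop shows the peg gripped between the pads. Its lower half and base collar, near full-image (371,258), stay clearly visible for tracking. Next I plan the spin-up rows.

```bash
cat >> h.py <<'E'
C=np.array([.5595,.0395]);R=.1
def pt(phi): return C+R*np.array([np.cos(phi),np.sin(phi)])
def rows(phis,cmd,op=None):
    out=[]
    for i,p in enumerate(phis):
        x,y=(pt(p)-cmd)*100
        out.append([0,0,0,round(x*20)/20,round(y*20)/20,0,op[i] if op else 1])
    end=np.array(cmd)+np.array(out[-1][3:5])/100
    print(out);print('end cmd',end.round(5).tolist());return end
def decay(phi,w,ts,c=1.0):
    "angle and speed at times ts; c scales the drag/inertia rate"
    a,b=.0745*c,.0085*c;ts=np.array(ts)
    e=np.exp(-a*ts);return phi+(w+b/a)/a*(1-e)-b/a*ts,(w+b/a)*e-b/a
E
python3 - <<'E'
from h import *
t=np.arange(1,13)*.1;p0=np.radians(-18.07)
cmd=np.array([.6545,.0085])
e=rows(p0+.45*t**2,cmd,[0]*12)
p1=p0+.45*1.44
ph=[p1+1.08*.1*k for k in(1,2,3)]
ph+=list(decay(ph[-1],1.08,np.arange(1,10)*.1)[0])
rows(ph,e,[0]*3+[1]*9);print(ph[-1],decay(ph[2],1.08,[.9]))
E
```

```text
[[0, 0, 0, 0.0, 0.05, 0, 0], [0, 0, 0, 0.05, 0.15, 0, 0], [0, 0, 0, 0.1, 0.4, 0, 0], [0, 0, 0, 0.2, 0.7, 0, 0], [0, 0, 0, 0.3, 1.1, 0, 0], [0, 0, 0, 0.4, 1.55, 0, 0], [0, 0, 0, 0.45, 2.15, 0, 0], [0, 0, 0, 0.5, 2.85, 0, 0], [0, 0, 0, 0.5, 3.6, 0, 0], [0, 0, 0, 0.4, 4.45, 0, 0], [0, 0, 0, 0.25, 5.35, 0, 0], [0, 0, 0, -0.05, 6.35, 0, 0]]
end cmd [0.654, 0.072]
[[0, 0, 0, -0.4, 1.0, 0, 0], [0, 0, 0, -0.9, 1.95, 0, 0], [0, 0, 0, -1.55, 2.85, 0, 0], [0, 0, 0, -2.25, 3.65, 0, 1], [0, 0, 0, -3.0, 4.4, 0, 1], [0, 0, 0, -3.85, 5.05, 0, 1], [0, 0, 0, -4.75, 5.6, 0, 1], [0, 0, 0, -5.7, 6.0, 0, 1], [0, 0, 0, -6.65, 6.35, 0, 1], [0, 0, 0, -7.65, 6.6, 0, 1], [0, 0, 0, -8.65, 6.7, 0, 1], [0, 0, 0, -9.7, 6.75, 0, 1]]
end cmd [0.557, 0.1395]
1.5933821289507035 (array([1.59338213]), array([1.00256115]))
```

Call:
carry_out([
  [0,0,0,0,0.05,0,0],
  [0,0,0,0.05,0.15,0,0],
  [0,0,0,0.1,0.4,0,0],
  [0,0,0,0.2,0.7,0,0],
  [0,0,0,0.3,1.1,0,0],
  [0,0,0,0.4,1.55,0,0],
  [0,0,0,0.45,2.15,0,0],
  [0,0,0,0.5,2.85,0,0],
  [0,0,0,0.5,3.6,0,0],
  [0,0,0,0.4,4.45,0,0],
  [0,0,0,0.25,5.35,0,0],
  [0,0,0,-0.05,6.35,0,0],
], squeeze=10)

```text
time: 5.4
position: [0.6579, 0.0737, 0.1604]
tool_rot: [2.538, 1.848, 0.015]
ft_force: [16.1, 3.1, -9.1]
grip_width: 0.25
grip_force: 10.0
```

Call:
carry_out([
  [0,0,0,-0.2,1.0,0,1],
  [0,0,0,-0.7,1.95,0,1],
  [0,0,0,-1.35,2.85,0,1],
  [0,0,0,-2.05,3.65,0,1],
  [0,0,0,-2.8,4.35,0,1],
  [0,0,0,-3.65,5.0,0,1],
  [0,0,0,-4.5,5.55,0,1],
  [0,0,0,-5.4,5.95,0,1],
  [0,0,0,-6.35,6.3,0,1],
  [0,0,0,-7.3,6.55,0,1],
])

```text
time: 6.4
position: [0.5803, 0.1372, 0.1603]
tool_rot: [2.54, 1.848, -0.0]
ft_force: [0.3, 0.2, -0.0]
grip_width: 0.985
grip_force: 0.0
```

```bash
python3 - <<'E'
from bench import ctrl
from h import *
import pickle
s=ctrl.get_state();d=ctrl.get_image('side')
print({k:np.round(s[k],4).tolist() for k in('time','position','ft_force','grip_width')})
pickle.dump(d,open('s3.pkl','wb'))
b=cv2.resize(d['pixels'][130:320,220:440],None,fx=3,fy=3)
cv2.imwrite('pics/s3.png',cv2.cvtColor(b,cv2.COLOR_RGB2BGR))
E
```

```text
{'time': 6.4, 'position': [0.5803, 0.1372, 0.1603], 'ft_force': [0.2786, 0.1882, -0.0076], 'grip_width': 0.9852}
```

View pics/s3.png

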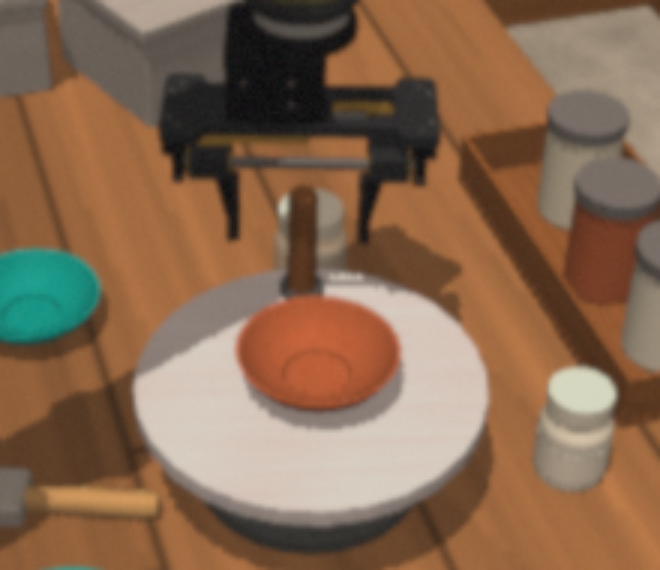

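Fingers straddle the peg cleanly: tips at crop (233,235) and (362,240), peg axis at crop x=302. Next I calibrate an automatic peg detector on the two stored images.

```bash
cat >> h.py <<'E'
def peg(d,phi,z=.14):
    "mask centroid of the dark wooden peg near the predicted angle, cast onto height z"
    h=hsv(d).astype(int);m=((h[...,0]>=6)&(h[...,0]<=18)&(h[...,1]>135)&(h[...,2]<112)).astype(np.uint8)
    p=pt(phi);a,b=proj(d,[[*p,.18],[*p,.10]])
    roi=np.zeros_like(m);u0,u1=int(a[0])-30,int(a[0])+30;roi[int(a[1])-18:int(b[1])+18,u0:u1]=1
    nl,lab,st,ce=cv2.connectedComponentsWithStats(m*roi)
    k=1+np.argmax(st[1:,4]);P=ray(d,ce[k],z)[0,:2];q=P-C
    return P.round(4),np.hypot(*q).round(4),np.arctan2(q[1],q[0]).round(4),st[k].tolist(),ce[k].round(1)
E
python3 - <<'E'
from h import *;import pickle
a=pickle.load(open('side0.pkl','rb'));b=pickle.load(open('s3.pkl','rb'))
for z in(.135,.14,.145): print(z,*peg(a,-.315,z));print(*peg(b,1.4,z))
E
```

```text
0.135 [0.6556 0.0076] 0.1012 -0.32 [367, 227, 12, 32, 264] [372.5 242. ]
[0.5851 0.1434] 0.107 1.3289 [316, 192, 9, 36, 249] [320.4 209.1]
0.14 [0.6531 0.0025] 0.1007 -0.3766 [367, 227, 12, 32, 264] [372.5 242. ]
[0.5832 0.1373] 0.1006 1.3332 [316, 192, 9, 36, 249] [320.4 209.1]
0.145 [ 0.6507 -0.0027] 0.1005 -0.4337 [367, 227, 12, 32, 264] [372.5 242. ]
[0.5812 0.1311] 0.0942 1.338 [316, 192, 9, 36, 249] [320.4 209.1]
```

```bash
cat > plan.py <<'E'
import sys;from h import *
# args: t_meas phi w t_now cmdx cmdy n c
tm,phi,w,tn,cx,cy,n,c=map(float,sys.argv[1:9])
t=tn-tm+.1*np.arange(1,int(n)+1);p,ws=decay(phi,w,t,c)
p[-1]+=ws[-1]*.025
rows(p,np.array([cx,cy]));print('t end',tn+.1*n,'phi end',p[-1]-ws[-1]*.025,'w',ws[-1])
E
python3 plan.py 6.40 1.332 0.98 6.45 .581 .1375 8 1
```

```text
[[0, 0, 0, -1.2, 0.15, 0, 1], [0, 0, 0, -2.2, 0.2, 0, 1], [0, 0, 0, -3.15, 0.15, 0, 1], [0, 0, 0, -4.1, 0.0, 0, 1], [0, 0, 0, -5.0, -0.2, 0, 1], [0, 0, 0, -5.85, -0.5, 0, 1], [0, 0, 0, -6.7, -0.9, 0, 1], [0, 0, 0, -7.7, -1.5, 0, 1]]
end cmd [0.504, 0.1225]
t end 7.25 phi end 2.136166341146477 w 0.9128646075845873
```

Call:
carry_out([
  [0,0,0,-1.2,0.15,0,1],
  [0,0,0,-2.2,0.2,0,1],
  [0,0,0,-3.15,0.15,0,1],
  [0,0,0,-4.1,0.0,0,1],
  [0,0,0,-5.0,-0.2,0,1],
  [0,0,0,-5.85,-0.5,0,1],
  [0,0,0,-6.7,-0.9,0,1],
  [0,0,0,-7.7,-1.5,0,1],
])

```text
time: 7.25
position: [0.5035, 0.1217, 0.1603]
tool_rot: [2.54, 1.849, 0.0]
ft_force: [0.0, 0.5, 0.8]
grip_width: 0.999
grip_force: 0.0
```

```bash
cat > look.py <<'E'
import sys,pickle;from h import *
from bench import ctrl
s=ctrl.get_state();d=ctrl.get_image('side');pickle.dump(d,open('last.pkl','wb'))
print({k:np.round(s[k],4).tolist() for k in('time','position','ft_force')})
print('peg',*peg(d,float(sys.argv[1]),.137),'now',ctrl.get_state()['time'])
q=np.array(s['position'][:2])-C;print('tcp r,phi',np.hypot(*q),np.arctan2(q[1],q[0]))
b=cv2.resize(d['pixels'][100:340,200:440],None,fx=2.4,fy=2.4)
cv2.imwrite(f"pics/t{s['time']:.2f}.png",cv2.cvtColor(b,cv2.COLOR_RGB2BGR))
E
python3 look.py 2.136
```

```text
{'time': 7.25, 'position': [0.5035, 0.1217, 0.1603], 'ft_force': [0.0074, 0.5233, 0.8233]}
peg [0.5057 0.1276] 0.1033 2.1191 [283, 202, 10, 35, 289] [287.4 219. ] now 7.3
tcp r,phi 0.0994627953690937 2.168273021116292
```

```bash
python3 plan.py 7.25 2.12 0.892 7.30 .504 .1225 10 1
```

```text
[[0, 0, 0, -0.75, -0.55, 0, 1], [0, 0, 0, -1.4, -1.1, 0, 1], [0, 0, 0, -2.0, -1.75, 0, 1], [0, 0, 0, -2.55, -2.45, 0, 1], [0, 0, 0, -3.0, -3.15, 0, 1], [0, 0, 0, -3.4, -3.9, 0, 1], [0, 0, 0, -3.75, -4.65, 0, 1], [0, 0, 0, -4.05, -5.45, 0, 1], [0, 0, 0, -4.25, -6.25, 0, 1], [0, 0, 0, -4.4, -7.25, 0, 1]]
end cmd [0.46, 0.05]
t end 8.3 phi end 3.01633824051045 w 0.8162978010819715
```

Call:
carry_out([
  [0,0,0,-0.75,-0.55,0,1],
  [0,0,0,-1.4,-1.1,0,1],
  [0,0,0,-2.0,-1.75,0,1],
  [0,0,0,-2.55,-2.45,0,1],
  [0,0,0,-3.0,-3.15,0,1],
  [0,0,0,-3.4,-3.9,0,1],
  [0,0,0,-3.75,-4.65,0,1],
  [0,0,0,-4.05,-5.45,0,1],
  [0,0,0,-4.25,-6.25,0,1],
  [0,0,0,-4.4,-7.25,0,1],
])

```text
time: 8.3
position: [0.46, 0.049, 0.1603]
tool_rot: [2.54, 1.849, 0.0]
ft_force: [-0.0, 0.3, -0.8]
grip_width: 1.001
grip_force: 0.0
```

```bash
python3 look.py 3.016
```

```text
{'time': 8.3, 'position': [0.46, 0.049, 0.1603], 'ft_force': [-0.0077, 0.2835, -0.7715]}
peg [0.4073 0.0108] 0.1549 -2.9555 [243, 244, 23, 32, 472] [253.4 264. ] now 8.35
tcp r,phi 0.09994087380246862 3.0467002752726136
```

View pics/t8.30.png

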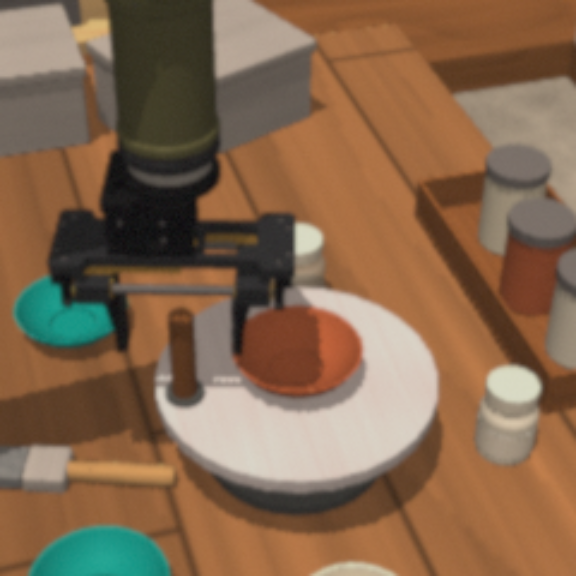

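The peg stands at crop (181,315) to (184,395), midway between the tips at (122,345) and (238,350). The arm's table shadow got into the mask, so I narrow the search window.

```bash
sed -i 's/u0,u1=int(a\[0\])-30,int(a\[0\])+30/u0,u1=int(a[0])-13,int(a[0])+13/' h.py
python3 - <<'E'
from h import *;import pickle
d=pickle.load(open('last.pkl','rb'))
print(*peg(d,3.016,.137)); print(proj(d,[[*pt(3.016),.18],[*pt(3.016),.1]]).round(1))
for uv in((275.8,246),(276,247),(276,248)):
    q=ray(d,uv,.137)[0,:2]-C;print(uv,np.hypot(*q),np.arctan2(q[1],q[0])%6.283)
h=hsv(d);print([h[245,u].tolist() for u in range(262,290,2)])
E
```

```text
[0.4604 0.048 ] 0.0994 3.0564 [270, 229, 11, 36, 283] [275.5 246.6]
[[274.  229.2]
 [275.8 258.6]]
(275.8, 246) 0.0985812451848293 3.038320918450269
(276, 247) 0.09863142313654615 3.06962200461916
(276, 248) 0.09916853583826032 3.0997328824521158
[[12, 150, 156], [13, 151, 157], [13, 151, 159], [12, 96, 152], [10, 63, 110], [12, 144, 85], [12, 159, 88], [13, 161, 87], [12, 152, 82], [13, 101, 81], [11, 39, 130], [10, 33, 139], [12, 36, 143], [11, 34, 141]]
```

```bash
python3 plan.py 8.30 3.045 0.845 8.35 .46 .05 10 .9
```

```text
[[0, 0, 0, -0.05, -1.35, 0, 1], [0, 0, 0, 0.0, -2.15, 0, 1], [0, 0, 0, 0.15, -3.0, 0, 1], [0, 0, 0, 0.35, -3.8, 0, 1], [0, 0, 0, 0.6, -4.55, 0, 1], [0, 0, 0, 0.9, -5.3, 0, 1], [0, 0, 0, 1.25, -6.0, 0, 1], [0, 0, 0, 1.7, -6.7, 0, 1], [0, 0, 0, 2.15, -7.3, 0, 1], [0, 0, 0, 2.8, -8.05, 0, 1]]
end cmd [0.488, -0.0305]
t end 9.35 phi end 3.897618098234785 w 0.7797994565133577
```

Call:
carry_out([
  [0,0,0,-0.05,-1.35,0,1],
  [0,0,0,0.0,-2.15,0,1],
  [0,0,0,0.15,-3.0,0,1],
  [0,0,0,0.35,-3.8,0,1],
  [0,0,0,0.6,-4.55,0,1],
  [0,0,0,0.9,-5.3,0,1],
  [0,0,0,1.25,-6.0,0,1],
  [0,0,0,1.7,-6.7,0,1],
  [0,0,0,2.15,-7.3,0,1],
  [0,0,0,2.8,-8.05,0,1],
])

```text
time: 9.35
position: [0.4885, -0.0313, 0.1603]
tool_rot: [2.54, 1.849, 0.0]
ft_force: [-0.2, -0.6, 0.7]
grip_width: 0.999
grip_force: 0.0
```

```bash
python3 look.py 3.898
```

```text
{'time': 9.35, 'position': [0.4885, -0.0313, 0.1603], 'ft_force': [-0.1998, -0.5962, 0.6577]}
peg [ 0.493  -0.0237] 0.0918 -2.3813 [295, 248, 15, 40, 354] [300.5 267.1] now 9.4
tcp r,phi 0.10025478374499751 -2.3572270773703554
```

```bash
cat >> h.py <<'E'
def prof(d,phi):
    "row-wise left/right edges of the peg against its predicted axis column, and phi from the axis column alone"
    h=hsv(d).astype(int);m=(h[...,0]>=6)&(h[...,0]<=18)&(h[...,1]>125)&(h[...,2]<112)
    out=[]
    for z in np.arange(.105,.18,.01):
        u,v=proj(d,[[*pt(phi),z]])[0];r=int(round(v));c=np.flatnonzero(m[r,int(u)-20:int(u)+21])+int(u)-20
        if len(c): out.append((r,round(u,1),int(c[0]),int(c[-1]),len(c)))
    return out
E
python3 - <<'E'
from h import *;import pickle
d=pickle.load(open('last.pkl','rb'))
for p in(3.9,3.95):print(prof(d,p))
E
```

```text
[(281, np.float64(298.5), 296, 304, 9), (278, np.float64(298.4), 296, 304, 9), (274, np.float64(298.3), 296, 304, 9), (270, np.float64(298.2), 296, 304, 9), (267, np.float64(298.1), 296, 304, 9), (263, np.float64(298.1), 296, 318, 16), (259, np.float64(298.0), 296, 312, 17), (255, np.float64(297.9), 295, 306, 9)]
[(282, np.float64(300.7), 296, 304, 9), (279, np.float64(300.6), 296, 304, 9), (275, np.float64(300.5), 296, 304, 9), (271, np.float64(300.5), 296, 304, 9), (268, np.float64(300.4), 296, 304, 9), (264, np.float64(300.3), 296, 320, 15), (260, np.float64(300.3), 295, 315, 20), (256, np.float64(300.2), 295, 307, 7)]
```

View pics/t9.35.png

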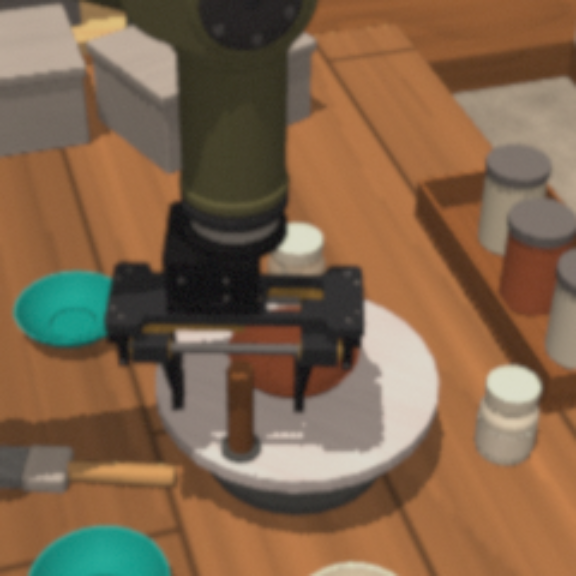

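The peg axis is at crop x=240 (column 300), midway between the tips at (178,400) and (300,405). The shadowed dish behind the peg had biased the mask. The column alone gives phi = 3.94 against TCP phi 3.926, so the centring is good.

```bash
cat >> look.py <<'E'
from scipy.optimize import brentq
p=float(sys.argv[1]);e=prof(d,p);print(e)
u=np.median([(a[2]+a[3])/2 for a in e if a[4]<13]);print('column phi',[round(x,3) for x in np.arange(p-.15,p+.16,.05)],[round(proj(d,[[*pt(x),.125]])[0,0],1) for x in np.arange(p-.15,p+.16,.05)],u)
E
python3 plan.py 9.35 3.94 0.822 9.40 .488 -.0305 10 .7
```

```text
[[0, 0, 0, 1.1, -0.95, 0, 1], [0, 0, 0, 1.75, -1.45, 0, 1], [0, 0, 0, 2.45, -1.85, 0, 1], [0, 0, 0, 3.2, -2.2, 0, 1], [0, 0, 0, 3.95, -2.45, 0, 1], [0, 0, 0, 4.7, -2.7, 0, 1], [0, 0, 0, 5.45, -2.85, 0, 1], [0, 0, 0, 6.25, -2.95, 0, 1], [0, 0, 0, 7.0, -3.0, 0, 1], [0, 0, 0, 8.0, -2.95, 0, 1]]
end cmd [0.568, -0.06]
t end 10.4 phi end 4.776673996906155 w 0.772119951061344
```

Call:
carry_out([
  [0,0,0,1.1,-0.95,0,1],
  [0,0,0,1.75,-1.45,0,1],
  [0,0,0,2.45,-1.85,0,1],
  [0,0,0,3.2,-2.2,0,1],
  [0,0,0,3.95,-2.45,0,1],
  [0,0,0,4.7,-2.7,0,1],
  [0,0,0,5.45,-2.85,0,1],
  [0,0,0,6.25,-2.95,0,1],
  [0,0,0,7.0,-3.0,0,1],
  [0,0,0,8.0,-2.95,0,1],
])

```text
time: 10.4
position: [0.5687, -0.0606, 0.1603]
tool_rot: [2.54, 1.848, -0.0]
ft_force: [0.2, -0.9, 0.0]
grip_width: 1.002
grip_force: 0.0
```

```bash
python3 look.py 4.777
```

```text
{'time': 10.4, 'position': [0.5687, -0.0606, 0.1603], 'ft_force': [0.1556, -0.8784, 0.012]}
peg [ 0.5612 -0.0487] 0.0882 -1.5518 [330, 250, 18, 42, 389] [337.8 268.7] now 10.45
tcp r,phi 0.10047968480880765 -1.4792024280609508
[(284, np.float64(341.5), 333, 342, 10), (280, np.float64(341.7), 334, 342, 9), (277, np.float64(341.9), 334, 342, 9), (273, np.float64(342.1), 334, 342, 9), (269, np.float64(342.3), 335, 342, 8), (266, np.float64(342.5), 334, 342, 9), (262, np.float64(342.7), 322, 343, 20), (258, np.float64(342.9), 332, 335, 4)]
column phi [np.float64(4.627), np.float64(4.677), np.float64(4.727), np.float64(4.777), np.float64(4.827), np.float64(4.877), np.float64(4.927)] [np.float64(334.5), np.float64(337.0), np.float64(339.5), np.float64(341.9), np.float64(344.2), np.float64(346.5), np.float64(348.7)] 338.0
```

```bash
cat > fit.py <<'E'
from h import *;from scipy.optimize import least_squares
D=np.loadtxt('obs.txt')
f=lambda p:np.r_[decay(p[0],p[1],D[:,0]-6.4,p[2])[0]-D[:,1],(p[2]-.95)*.06]
r=least_squares(f,[1.33,.97,1]);print(r.x.round(3),r.fun.round(3))
t=D[-1,0];print('at',t,decay(r.x[0],r.x[1],t-6.4,r.x[2]))
E
printf '6.4 1.332\n7.25 2.119\n8.3 3.05\n9.35 3.93\n10.4 4.697\n'>obs.txt; python3 fit.py
```

```text
[1.325 0.977 0.888] [-0.007  0.011  0.007 -0.017  0.007 -0.004]
at 10.4 (np.float64(4.704054828927451), np.float64(0.723525778058143))
```

```bash
python3 plan.py 10.40 4.702 0.724 10.45 .568 -.06 10 .89
```

```text
[[0, 0, 0, 0.1, 0.0, 0, 1], [0, 0, 0, 0.85, 0.1, 0, 1], [0, 0, 0, 1.5, 0.25, 0, 1], [0, 0, 0, 2.2, 0.45, 0, 1], [0, 0, 0, 2.85, 0.65, 0, 1], [0, 0, 0, 3.5, 0.95, 0, 1], [0, 0, 0, 4.1, 1.25, 0, 1], [0, 0, 0, 4.65, 1.6, 0, 1], [0, 0, 0, 5.2, 2.0, 0, 1], [0, 0, 0, 5.85, 2.55, 0, 1]]
end cmd [0.6265, -0.0345]
t end 11.45 phi end 5.432265823157756 w 0.667636474595525
```

Call:
carry_out([
  [0,0,0,0.1,0.0,0,1],
  [0,0,0,0.85,0.1,0,1],
  [0,0,0,1.5,0.25,0,1],
  [0,0,0,2.2,0.45,0,1],
  [0,0,0,2.85,0.65,0,1],
  [0,0,0,3.5,0.95,0,1],
  [0,0,0,4.1,1.25,0,1],
  [0,0,0,4.65,1.6,0,1],
  [0,0,0,5.2,2.0,0,1],
  [0,0,0,5.85,2.55,0,1],
])

```text
time: 11.45
position: [0.6271, -0.0348, 0.1603]
tool_rot: [2.54, 1.848, -0.0]
ft_force: [0.2, 0.2, 0.5]
grip_width: 1.0
grip_force: 0.0
```

```bash
python3 look.py 5.432
```

```text
{'time': 11.45, 'position': [0.6271, -0.0348, 0.1603], 'ft_force': [0.1788, 0.1587, 0.5456]}
peg [ 0.6207 -0.0418] 0.1018 -0.9262 [360, 245, 12, 32, 263] [365.3 260.4] now 11.5
tcp r,phi 0.10042403956898924 -0.833004708728029
[(269, np.float64(365.3), 361, 385, 11), (266, np.float64(365.7), 361, 385, 11), (262, np.float64(366.0), 361, 386, 12), (259, np.float64(366.3), 362, 386, 11), (255, np.float64(366.7), 346, 386, 14), (251, np.float64(367.0), 347, 387, 16), (247, np.float64(367.4), 347, 387, 13), (244, np.float64(367.8), 347, 362, 2)]
column phi [np.float64(5.282), np.float64(5.332), np.float64(5.382), np.float64(5.432), np.float64(5.482), np.float64(5.532), np.float64(5.582)] [np.float64(362.0), np.float64(363.4), np.float64(364.8), np.float64(366.0), np.float64(367.1), np.float64(368.1), np.float64(369.0)] 373.0
```

```bash
echo '11.45 5.375'>>obs.txt; python3 fit.py
```

```text
[1.32  0.995 1.03 ] [-0.012  0.016  0.014 -0.018 -0.013  0.013  0.005]
at 11.45 (np.float64(5.387762813602535), np.float64(0.6388011212814533))
```

```bash
python3 plan.py 11.45 5.382 0.637 11.50 .6265 -.0345 10 1.04
```

```text
[[0, 0, 0, 0.2, 0.2, 0, 1], [0, 0, 0, 0.65, 0.65, 0, 1], [0, 0, 0, 1.05, 1.1, 0, 1], [0, 0, 0, 1.45, 1.6, 0, 1], [0, 0, 0, 1.8, 2.1, 0, 1], [0, 0, 0, 2.1, 2.6, 0, 1], [0, 0, 0, 2.35, 3.15, 0, 1], [0, 0, 0, 2.6, 3.7, 0, 1], [0, 0, 0, 2.8, 4.25, 0, 1], [0, 0, 0, 3.0, 4.95, 0, 1]]
end cmd [0.6565, 0.015]
t end 12.5 phi end 6.019622670949662 w 0.5783149954548202
```

Call:
carry_out([
  [0,0,0,0.2,0.2,0,1],
  [0,0,0,0.65,0.65,0,1],
  [0,0,0,1.05,1.1,0,1],
  [0,0,0,1.45,1.6,0,1],
  [0,0,0,1.8,2.1,0,1],
  [0,0,0,2.1,2.6,0,1],
  [0,0,0,2.35,3.15,0,1],
  [0,0,0,2.6,3.7,0,1],
  [0,0,0,2.8,4.25,0,1],
  [0,0,0,3.0,4.95,0,1],
])

```text
time: 12.5
position: [0.6568, 0.0147, 0.1603]
tool_rot: [2.54, 1.848, -0.0]
ft_force: [0.1, 0.2, 0.1]
grip_width: 0.996
grip_force: 0.0
```

```bash
python3 look.py 6.02
```

```text
{'time': 12.5, 'position': [0.6568, 0.0147, 0.1603], 'ft_force': [0.0529, 0.246, 0.0541]}
peg [0.6603 0.0018] 0.1076 -0.358 [367, 226, 19, 44, 408] [375.7 242.6] now 12.55
tcp r,phi 0.10038598368501922 -0.24940641341782643
[(251, np.float64(370.6), 367, 390, 18), (247, np.float64(370.9), 368, 389, 17), (244, np.float64(371.3), 368, 388, 19), (240, np.float64(371.7), 369, 386, 18), (236, np.float64(372.0), 369, 392, 19), (233, np.float64(372.4), 369, 392, 14), (229, np.float64(372.8), 369, 378, 10)]
column phi [np.float64(5.87), np.float64(5.92), np.float64(5.97), np.float64(6.02), np.float64(6.07), np.float64(6.12), np.float64(6.17)] [np.float64(371.6), np.float64(371.6), np.float64(371.5), np.float64(371.3), np.float64(371.0), np.float64(370.5), np.float64(370.0)] 373.5
```

```bash
python3 - <<'E'
from h import *;import pickle
d=pickle.load(open('last.pkl','rb'));h=hsv(d).astype(int)
for r in range(222,272,2): print(r,' '.join(f'{h[r,c,1]}/{h[r,c,2]}' for c in range(367,381,2)))
d0=pickle.load(open('side0.pkl','rb'));h=hsv(d0).astype(int)
print([(r,h[r,373,1:].tolist()) for r in range(222,270,2)])
E
```

```text
222 154/169 151/142 158/100 154/93 161/98 156/126 155/168
224 152/166 158/118 164/118 167/113 168/120 164/101 156/144
226 154/162 164/98 168/108 168/112 165/116 165/110 156/142
228 154/161 160/83 154/73 154/78 150/80 160/78 152/154
230 153/158 154/76 154/71 153/75 154/78 155/82 155/153
232 127/142 145/74 162/71 162/74 159/77 157/83 151/154
234 62/123 136/71 163/72 157/81 167/78 151/88 151/145
236 52/107 145/72 158/84 153/90 154/86 154/83 155/107
238 58/102 154/78 152/87 162/88 159/88 153/85 152/104
240 60/98 164/81 161/87 160/89 158/87 150/85 151/105
242 72/96 154/83 156/88 159/88 166/83 149/89 146/108
244 87/94 155/84 163/89 163/91 158/84 108/99 141/107
246 104/91 160/86 174/88 160/91 161/81 51/125 91/118
248 112/89 165/85 160/91 163/89 143/82 44/128 54/136
250 103/89 154/88 156/90 159/88 131/82 41/131 40/141
252 142/81 157/86 160/89 156/88 138/76 38/108 34/142
254 147/85 167/87 150/92 156/85 140/73 35/81 28/171
256 120/85 156/90 161/90 155/84 82/78 29/88 24/191
258 40/83 68/86 85/87 61/84 34/83 23/101 24/201
260 29/115 25/90 28/81 24/85 28/110 26/174 21/215
262 28/210 31/191 28/183 31/188 32/209 26/216 21/218
264 26/218 28/217 27/217 29/217 29/218 26/218 21/218
266 25/217 28/217 27/217 30/218 32/217 28/217 21/217
268 26/217 28/217 29/218 29/218 32/217 28/218 24/217
270 28/218 29/218 28/217 30/218 31/217 31/217 30/213
[(222, [161, 136]), (224, [168, 132]), (226, [173, 133]), (228, [168, 109]), (230, [164, 87]), (232, [158, 84]), (234, [166, 83]), (236, [164, 84]), (238, [163, 83]), (240, [158, 84]), (242, [161, 84]), (244, [165, 82]), (246, [162, 85]), (248, [162, 85]), (250, [166, 83]), (252, [165, 82]), (254, [157, 81]), (256, [156, 80]), (258, [121, 78]), (260, [39, 78]), (262, [27, 121]), (264, [30, 201]), (266, [33, 207]), (268, [31, 206])]
```

View pics/t12.50.png

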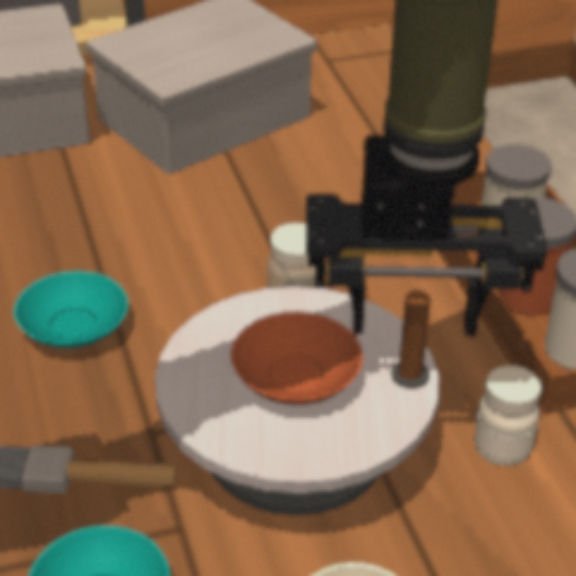

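The peg stands at crop (416,298) to (411,378), between the tips at (357,330) and (472,333). Its base sits about 1.5 px above the first picture's, so phi is about 6.013, as predicted (6.02). Next I ride on a little, then close while moving along and brake gently.

```bash
python3 - <<'E'
from h import *
t=.05+.1*np.arange(1,16);p,w=decay(6.015,.575,t,1)
e=rows(p[:12],np.array([.6565,.015]),[1]*6+[0]*6)
w0=w[14];T=1.4;tt=np.minimum(.1*np.arange(1,16),T)
q=p[14]+w0*tt-.5*w0/T*tt**2
allp=np.r_[p[12:15],q]
e2=rows(allp[:9],e,[0]*9);e3=rows(allp[9:],e2,[0]*len(allp[9:]));print(w0,q[-1])
E
```

```text
[[0, 0, 0, 0.15, 0.65, 0, 1], [0, 0, 0, 0.2, 1.2, 0, 1], [0, 0, 0, 0.3, 1.75, 0, 1], [0, 0, 0, 0.3, 2.3, 0, 1], [0, 0, 0, 0.3, 2.85, 0, 1], [0, 0, 0, 0.25, 3.4, 0, 1], [0, 0, 0, 0.2, 3.95, 0, 0], [0, 0, 0, 0.1, 4.45, 0, 0], [0, 0, 0, 0.0, 5.0, 0, 0], [0, 0, 0, -0.15, 5.5, 0, 0], [0, 0, 0, -0.35, 5.95, 0, 0], [0, 0, 0, -0.55, 6.45, 0, 0]]
end cmd [0.651, 0.0795]
[[0, 0, 0, -0.2, 0.45, 0, 0], [0, 0, 0, -0.45, 0.9, 0, 0], [0, 0, 0, -0.7, 1.35, 0, 0], [0, 0, 0, -0.95, 1.75, 0, 0], [0, 0, 0, -1.25, 2.1, 0, 0], [0, 0, 0, -1.5, 2.4, 0, 0], [0, 0, 0, -1.75, 2.7, 0, 0], [0, 0, 0, -1.95, 2.95, 0, 0], [0, 0, 0, -2.2, 3.15, 0, 0]]
end cmd [0.629, 0.111]
[[0, 0, 0, -0.15, 0.2, 0, 0], [0, 0, 0, -0.35, 0.35, 0, 0], [0, 0, 0, -0.5, 0.5, 0, 0], [0, 0, 0, -0.6, 0.6, 0, 0], [0, 0, 0, -0.7, 0.65, 0, 0], [0, 0, 0, -0.8, 0.7, 0, 0], [0, 0, 0, -0.85, 0.75, 0, 0], [0, 0, 0, -0.85, 0.75, 0, 0], [0, 0, 0, -0.85, 0.75, 0, 0]]
end cmd [0.6205, 0.1185]
0.4998493735890746 7.196782164343565
```

Call:
carry_out([
  [0,0,0,0.15,0.65,0,1],
  [0,0,0,0.2,1.2,0,1],
  [0,0,0,0.3,1.75,0,1],
  [0,0,0,0.3,2.3,0,1],
  [0,0,0,0.3,2.85,0,1],
  [0,0,0,0.25,3.4,0,1],
  [0,0,0,0.2,3.95,0,0],
  [0,0,0,0.1,4.45,0,0],
  [0,0,0,0.0,5.0,0,0],
  [0,0,0,-0.15,5.5,0,0],
  [0,0,0,-0.35,5.95,0,0],
  [0,0,0,-0.55,6.45,0,0],
], squeeze=10)

```text
time: 13.75
position: [0.6509, 0.0793, 0.1602]
tool_rot: [2.54, 1.848, -0.0]
ft_force: [-0.6, 0.6, 0.1]
grip_width: 0.54
grip_force: 0.0
```

Call:
carry_out([
  [0,0,0,-0.2,0.45,0,0],
  [0,0,0,-0.45,0.9,0,0],
  [0,0,0,-0.7,1.35,0,0],
  [0,0,0,-0.95,1.75,0,0],
  [0,0,0,-1.25,2.1,0,0],
  [0,0,0,-1.5,2.4,0,0],
  [0,0,0,-1.75,2.7,0,0],
  [0,0,0,-1.95,2.95,0,0],
  [0,0,0,-2.2,3.15,0,0],
])

```text
time: 14.65
position: [0.6306, 0.112, 0.161]
tool_rot: [2.538, 1.849, 0.008]
ft_force: [5.5, 3.0, -1.4]
grip_width: 0.251
grip_force: 10.1
```

Call:
carry_out([
  [0,0,0,-0.15,0.2,0,0],
  [0,0,0,-0.35,0.35,0,0],
  [0,0,0,-0.5,0.5,0,0],
  [0,0,0,-0.6,0.6,0,0],
  [0,0,0,-0.7,0.65,0,0],
  [0,0,0,-0.8,0.7,0,0],
  [0,0,0,-0.85,0.75,0,0],
  [0,0,0,-0.85,0.75,0,0],
  [0,0,0,-0.85,0.75,0,0],
])

```text
time: 15.55
position: [0.6212, 0.1186, 0.161]
tool_rot: [2.54, 1.848, 0.003]
ft_force: [3.6, 2.9, 3.8]
grip_width: 0.25
grip_force: 10.0
```

Gripped with the peg width at 0.25 and 10 N. I hold for 0.8 s, then check.

Call:
carry_out([
  [0,0,0,0,0,0,0],
  [0,0,0,0,0,0,0],
  [0,0,0,0,0,0,0],
  [0,0,0,0,0,0,0],
  [0,0,0,0,0,0,0],
  [0,0,0,0,0,0,0],
  [0,0,0,0,0,0,0],
  [0,0,0,0,0,0,0],
])

```text
time: 16.35
position: [0.6212, 0.1186, 0.161]
tool_rot: [2.54, 1.848, 0.003]
ft_force: [4.1, 3.0, 3.8]
grip_width: 0.247
grip_force: 10.0
```

```bash
python3 look.py 0.9; ls pics
```

```text
{'time': 16.35, 'position': [0.6212, 0.1186, 0.161], 'ft_force': [4.1181, 3.0492, 3.7545]}
peg [0.6255 0.1216] 0.1053 0.8932 [335, 189, 18, 40, 359] [340.8 211. ] now 16.4
tcp r,phi 0.1003457761961239 0.908480935351006
[(224, np.float64(339.2), 335, 359, 14), (220, np.float64(339.4), 336, 359, 24), (217, np.float64(339.5), 336, 359, 20), (213, np.float64(339.7), 336, 359, 14), (209, np.float64(339.8), 335, 348, 11), (206, np.float64(340.0), 335, 348, 11), (202, np.float64(340.2), 335, 349, 11), (198, np.float64(340.3), 336, 351, 6)]
column phi [np.float64(0.75), np.float64(0.8), np.float64(0.85), np.float64(0.9), np.float64(0.95), np.float64(1.0), np.float64(1.05)] [np.float64(345.7), np.float64(343.7), np.float64(341.6), np.float64(339.5), np.float64(337.4), np.float64(335.2), np.float64(333.0)] 341.75
crop.png
s1.png
s2.png
s3.png
side0.png
t10.40.png
t11.45.png
t12.50.png
t16.35.png
t7.25.png
t8.30.png
t9.35.png
top0.png
```

```bash
python3 -c "
from bench import ctrl
print(ctrl.close_job())"
```

```text
the job is handed in; nothing more can be done
None
```

I handed the job in with no verdict shown: the wheel was spun to about 1 rad/s and ridden untouched for over 7 s (about 11 mm off the peg at worst in the pictures), then re-gripped, stopped gently and held at 10 N.

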